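Shut the air to the gauge line on the leak-test bench

ROBOT

A 6-joint arm with a two-finger parallel gripper is mounted at the origin on the work surface. World frame = base frame: x ahead of the robot, y to its left, z up, the work surface at z = 0. Lengths are in m, angles in degrees, forces in N, time in s.
With the tool pointing down it reaches from about 0.25 to 0.725 m from the base axis. Payload 9.7 kg.
Tool frame: the origin (TCP) lies midway between the tips of the shut fingers; the grasp point (between the pads) lies bot.grasp_offset behind it (bot.grasp_offset is the distance from the TCP to the grasp point, in m); x points along the fingers, y is the direction in which the jaws open and shut, and the axes are right-handed (so a half turn about x gives the same grasp; the last joint's range is limited). The gripper opens to 85 mm and grips with 20 to 120 N. Pads are 22 mm wide; open, the fingers measure 114 mm over their backs; the gripper's body (76 mm by 85 mm) begins 54 mm behind the grasp point. The pads swing forward as they close: fully open they stand 13 mm farther back than shut.
Start: joints at [65.947, 4.979, 10.078, 95.1, 0, 90], TCP at [0.224, 0.502, 0.231] pointing down, gripper open.
Joint ranges: [-179.16, 179.16], [-48.56, 103.87], [-65.8, 70.77], [-126.05, 130.52], [-82.76, 87.17], [-180, 180]. Speed limits (degrees/s): [127.2, 127.2, 147.25, 180, 180, 180].

INTERFACE

Orientations are given as [roll, pitch, yaw] about the fixed x, y, z axes, in that order (R = Rz(yaw) Ry(pitch) Rx(roll)).
In Python, from workcell import status, camera, bot gives the robot as it stands.
- The arm moves only by the shell command python3 -m jog 'ROWS' [OPENING] [FORCE]. ROWS is text: rows parted by semicolons, each of 4 numbers parted by spaces: the shift along the tool's x, y, z in mm, then the turn about the tool's x in degrees. A call has exactly 8 rows; each row is the pose to reach, as a shift and turn from the pose commanded when the call began, along the tool's axes at that moment; what a row does not reach only later rows make up. A row lasts 1/8 s, in which the tool goes at most 62.5 mm and 10.7 degrees, less where a joint would pass 70% of its speed; a pose out of reach is approached as far as the arm can. A call with a gripper value outside its range is refused whole. OPENING is the opening, from 0 (shut) to 1 (fully open), set as the call begins (- or left out, the last holds). The fingers move at their own pace and stop on an object; FORCE is the grip in N (left out, the last holds). Time passes only in rows, so rows that repeat a pose let the fingers close, or fill a call up. It gives the time, the measured TCP pose, the force and the opening at its end, in the units of the state.
- status.get_obs(): the state, without advancing time (a new reading comes with each control period).
- camera(name): name is "scene" or "top" or "wrist"; returns a dict with "color" (400x640x3 uint8, red, green, blue), "vfov" (degrees; the focal length in pixels is half the picture's height over the tangent of half this angle, whatever the lens; pixels are square), "cx", "cy" (the principal point, pixels), "rvec" (rotation vector, rad) and "tvec" (3), from world to camera coordinates, as OpenCV has them. Camera axes: x right, y down, z forward; pixel columns grow to the right and rows downward; lengths in m; the calibration is good to about 2 mm. A picture is of the moment at which its call begins. There is no depth.
- bot.job_done(): hands the job in, once; it reports no verdict.
The state is a dict: "time": time; "q": joint angles; "qd": joint speeds; "joint_efforts": joint torques, N m; "ee_pos": TCP position; "tcp_rot": TCP orientation; "wrist_force": force on the tool from outside, world axes, zero at the start; "torque": the same for the moment, N m; "opening": finger opening in m.
Only numpy, scipy, OpenCV 4.12 (cv2) and the standard library are available. Lean on these libraries where they do the work, as an engineer would, in place of code of your own. Each camera call takes 0.05 s, during which the arm holds its last target. There are 200 camera calls.

TASK

The leak test is over. Shut off the compressed-air line that carries the round pressure gauge: turn the lever of its ball valve a quarter turn until it is fully home against its stop, square across the pipe. Leave the valve of the other line, the one with the upright filter housing, as it is.

Things in the scene. Friction and masses are not known exactly. Their poses are not given: they have to be found in the camera images.
- gauge_valve (a joint): Lever angle of the gauge line's ball valve, rad. 0 = open: lever along the pipe, over the outlet, roughly towards the robot. It grows clockwise seen from above, to the hard stop at 1.571 = shut: lever square across the pipe, roughly to the robot's left. Starts between 0 and 0.35. Friction 0.2 N m (2.5 N at the grip), no spring: it stays where it is left. Vertical axis.
- gauge_grip (a point): Grip point of that lever: middle of its black plastic sleeve (70 mm long, 18 mm wide, 14 mm tall), 80 mm from the vertical stem axis and 93 mm above the bench. It turns with the lever: x points outwards along the lever, away from the stem; z up. The lever's end is 115 mm from the stem axis. Nothing under the sleeve is higher than 64 mm.
- gauge_line: Line with the round pressure gauge, fixed: plate 260 x 76 x 8 mm, 21 mm steel pipe 50 mm up, brass valve in the middle. Origin: on the bench, under the stem; x along the pipe from outlet to gauge, z up. Gauge: dial facing up, 66 mm across, 75 mm from the stem, top 114 mm high. It stands left or right of the other line, turned up to 0.45 rad.
- filter_grip (a point): Grip point of the identical lever on the other line, which is alike but carries, instead of the gauge, an upright grey filter housing with a black cap, 48 mm across, top 147 mm high. Same place on the lever, x outwards along it. This lever also starts within 0.35 rad of open and is not to be moved.

How it is judged (in metres and radians):
At the end, for the whole second after the job is handed in: The gauge line's lever is shut, within about 10 degrees (0.18 rad) of its stop, and at rest; the filter line's lever has its grip point within 15 mm of where it started (value of joint gauge_valve above 1.39 rad and velocity of joint gauge_valve between -0.05 and 0.05 rad/s and distance of filter_grip from where it was at the start of the episode below 0.015 m); the robot touches nothing.
It fails at once if the filter line's lever is moved: its grip point shifts by more than 15 mm (distance of filter_grip from where it was at the start of the episode above 0.015 m).
It also fails if it takes over 29 s, if anything falls off the work surface, if the arm or the gripper's body presses on something with over 40 N, if the wrist force passes 120 N, or if a joint passes its speed limit or range.

## Working session

There is one attempt and no reset: what is moved stays moved. The work goes in short steps, Python scripts to look and compute and a shell command to move; the robot and the scene stay as the last step left them, time stands still between calls to the robot, and variables do not carry over. Pictures are saved under pics/ and viewed, about 8 in all and at most 12, crops included, and the job is handed in when it is done.

```bash
mkdir -p pics; ls; cat > h.py <<'E'
import numpy as np, cv2
from workcell import status, camera, bot
def snap(name,fn):
    c=camera(name); cv2.imwrite(fn,c['color'][:,:,::-1]); 
    np.savez('cal_'+name,**{k:c[k] for k in('vfov','cx','cy','rvec','tvec')}); return c
def ray(name,u,v,z):
    c=np.load('cal_%s.npz'%name); f=200/np.tan(np.radians(c['vfov'])/2)
    R=cv2.Rodrigues(c['rvec'])[0]; o=-R.T@c['tvec'].ravel()
    d=R.T@np.array([(u-c['cx'])/f,(v-c['cy'])/f,1]); return o+d*(z-o[2])/d[2]
def proj(name,P):
    c=np.load('cal_%s.npz'%name); f=200/np.tan(np.radians(c['vfov'])/2)
    R=cv2.Rodrigues(c['rvec'])[0]; p=R@np.array(P)+c['tvec'].ravel(); return f*p[0]/p[2]+c['cx'],f*p[1]/p[2]+c['cy']
E
python3 - <<'E'
from h import *
for n in('top','scene'): snap(n,f'pics/{n}0.png')
o=status.get_obs(); print(o, bot.grasp_offset)
c=np.load('cal_top.npz'); print(dict(c))
E
```

```text
pics
{'time': 0.1, 'q': array([6.59468143e+01, 5.00776993e+00, 1.00377908e+01, 9.50983764e+01,
       8.73418255e-04, 8.99994166e+01]), 'qd': array([ 0.01676893, -0.04504904,  0.07910375,  0.00792227,  0.04019487,
       -0.04763469]), 'joint_efforts': array([-7.74027612e-04, -5.21562159e+01,  4.65654480e+01,  1.59992371e-02,
       -9.36408173e-05, -1.09318123e-06]), 'ee_pos': array([0.22408418, 0.50205724, 0.2306449 ]), 'tcp_rot': array([ -90.73264476,   89.9316389 , -114.78524758]), 'wrist_force': array([-0.25763266, -0.08541918,  0.5223465 ]), 'torque': array([ 0.01195541, -0.03733146,  0.01783611]), 'opening': 0.08537421217964884} 0.0187
{'vfov': array(52.64811916), 'cx': array(316.86493616), 'cy': array(197.10615473), 'rvec': array([ 2.12730909, -2.18720288,  0.12170613]), 'tvec': array([-0.00716485,  0.54521545,  0.75510905])}
```

View pics/top0.png

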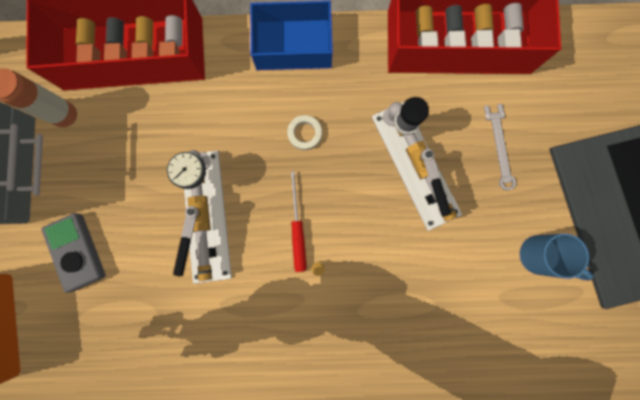

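View pics/scene0.png

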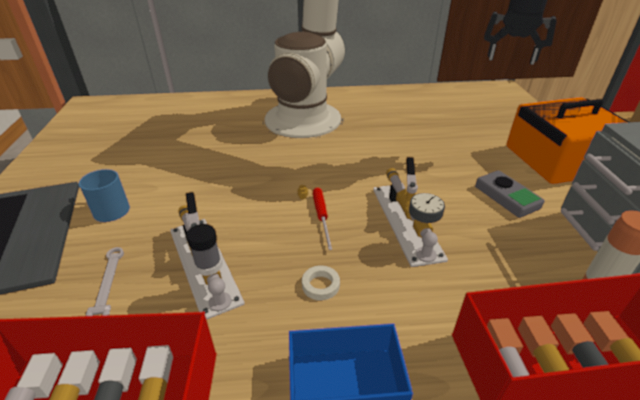

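Top view: the gauge line is on the left, with the gauge at (186,170), the stem at about (196,213) and the black sleeve at about (182,256). The filter line is on the right with its cap at (413,112), well clear. I'll enlarge the gauge line.

```bash
python3 - <<'E'
from h import *
im=cv2.imread('pics/top0.png')[140:290,140:260]
cv2.imwrite('pics/crop1.png',cv2.resize(im,None,fx=4,fy=4,interpolation=cv2.INTER_CUBIC))
for n,u,v,z in[('gauge',186,170,.114),('sleeve a',188,239,.1),('sleeve b',179,275,.1),('plate c1',206,152,.008),('c2',217,152,.008),('c3',193,282,.008),('c4',230,278,.008)]: print(n,ray('top',u,v,z).round(3))
E
```

```text
gauge [0.59  0.207 0.114]
sleeve a [0.469 0.206 0.1  ]
sleeve b [0.407 0.221 0.1  ]
plate c1 [0.647 0.201 0.008]
c2 [0.646 0.179 0.008]
c3 [0.387 0.226 0.008]
c4 [0.393 0.153 0.008]
```

View pics/crop1.png

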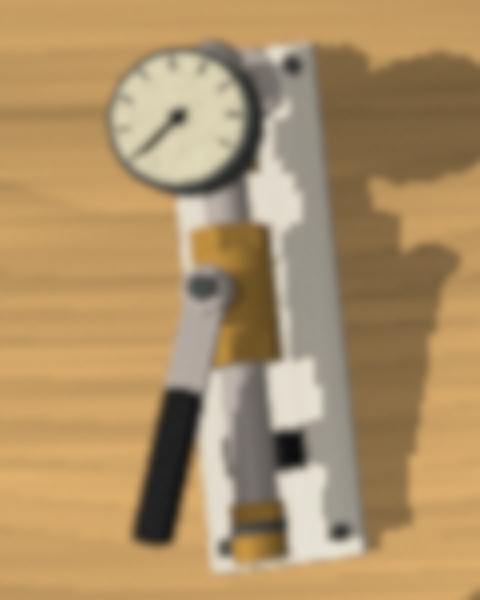

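```bash
python3 - <<'E'
from h import *
from scipy.spatial.transform import Rotation as Ro
g=ray('top',185,169.5,.114);n=ray('top',191.2,211.2,.1);s=ray('top',181.5,256.7,.1)
a=ray('top',231,277,.008);b=ray('top',218.7,151.2,.008)
print(g,n,s)
ang=lambda v:np.degrees(np.arctan2(v[1],v[0]))
print('plate yaw',ang(b-a),np.linalg.norm(b-a),'nut-gauge',ang(g-n),np.linalg.norm((g-n)[:2]),'lever',ang(s-n),np.linalg.norm((s-n)[:2]))
yaw=np.radians(ang(g-n)); 
o=status.get_obs();R=Ro.from_euler('xyz',o['tcp_rot'],degrees=True).as_matrix();print(R.round(3))
E
```

```text
[0.59062473 0.20842623 0.114     ] [0.51783202 0.20121779 0.1       ] [0.43826226 0.2174941  0.1       ]
plate yaw 5.543229603655423 0.2544245564711491 nut-gauge 5.65538323004974 0.07314875978890736 lever 168.43940609538734 0.08121738977111786
[[-0.001  0.408  0.913]
 [-0.001  0.913 -0.408]
 [-1.    -0.001 -0.   ]]
```

```bash
python3 -m jog '0 -20 31 -2; 0 -48 75 -4; 0 -77 120 -6; 0 -106 165 -8; 0 -135 210 -10; 0 -163 254 -12; 0 -190 296 -12; 0 -206 320 -12' 0 20; python3 - <<'E'
from h import *
snap('wrist','pics/w1.png')
from scipy.spatial.transform import Rotation as Ro
o=status.get_obs();R=Ro.from_euler('xyz',o['tcp_rot'],degrees=True).as_matrix();print(R.round(3),o['ee_pos'],o['time'],o['q'])
print([proj('wrist',p) for p in([.518,.201,.1],[.4383,.2175,.1])])
E
```

```text
time: 1.1
ee_pos: [0.4332, 0.1817, 0.231]
tcp_rot: [-119.6, 90.0, -131.7]
wrist_force: [0.5, 0.6, 0.0]
opening: 0.0003
[[ 0.     0.211  0.977]
 [-0.001  0.977 -0.211]
 [-1.    -0.001  0.   ]] [0.43422318 0.1801635  0.23084986] 1.15 [ 2.25786378e+01 -5.90042428e+00 -7.78131262e-01  9.51494351e+01
 -7.35542417e-02  3.47700009e+01]
[(np.float64(357.0199215944722), np.float64(270.8419850992209)), (np.float64(359.30995863525646), np.float64(188.96345086181168))]
```

View pics/w1.png

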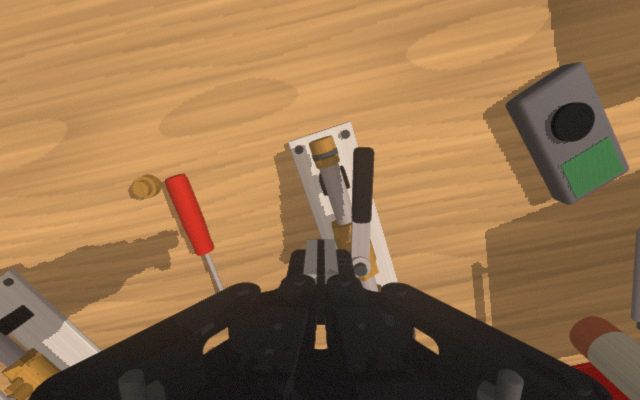

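The wrist view shows the sleeve centred at (363,186) and the stem at (361,267), within about 4 px of prediction. The closed fingers will come down on the pipe side of the lever, so I'm descending.

```bash
python3 -m jog '10 0 0 0; 30 0 0 0; 60 0 0 0; 90 0 0 0; 120 0 0 0; 140 0 0 0; 150 0 0 0; 153 0 0 0'; python3 - <<'E'
from h import *
from scipy.spatial.transform import Rotation as Ro
snap('scene','pics/s1.png')
o=status.get_obs();R=Ro.from_euler('xyz',o['tcp_rot'],degrees=True).as_matrix();p=o['ee_pos'];print(p,o['wrist_force'],R.round(3))
im=cv2.imread('pics/s1.png')[100:280,320:500];cv2.imwrite('pics/s1c.png',cv2.resize(im,None,fx=3,fy=3,interpolation=2))
st=np.array([.518,.203]);y0=np.degrees(np.arctan2(R[1,1],R[0,1]))
u=lambda a:np.array([np.cos(np.radians(a)),np.sin(np.radians(a))])
for phi in np.r_[168:95:-6,95.6]:
    C=st+.08*u(phi)-.0235*u(phi-90); d=np.r_[C,p[2]]-p
    print(phi,(1000*R.T@d).round(1),'turn',round(y0-(phi-90),1))
E
```

```text
time: 2.15
ee_pos: [0.4319, 0.1841, 0.0778]
tcp_rot: [-150.8, 90.0, -162.8]
wrist_force: [0.8, 0.0, 0.3]
opening: -0.0003
[0.43214835 0.18405156 0.07799915] [-1.14642061  0.31559759  0.18969035] [[-0.     0.208  0.978]
 [-0.     0.978 -0.208]
 [-1.    -0.    -0.   ]]
168.0 [-0.  12.9  0. ] turn -0.0
162.0 [-0.  21.4 -2. ] turn 6.0
156.0 [-0.  30.  -3.1] turn 12.0
150.0 [-0.  38.8 -3.3] turn 18.0
144.0 [-0.  47.5 -2.6] turn 24.0
138.0 [-0. 56. -1.] turn 30.0
132.0 [-0.  64.4  1.5] turn 36.0
126.0 [-0.  72.5  4.8] turn 42.0
120.0 [-0.  80.1  9. ] turn 48.0
114.0 [-0.  87.3 14. ] turn 54.0
108.0 [-0.  93.9 19.7] turn 60.0
102.0 [-0.  99.9 26. ] turn 66.0
96.0 [ -0.  105.2  32.9] turn 72.0
95.6 [ -0.  105.5  33.4] turn 72.4
```

View pics/s1c.png

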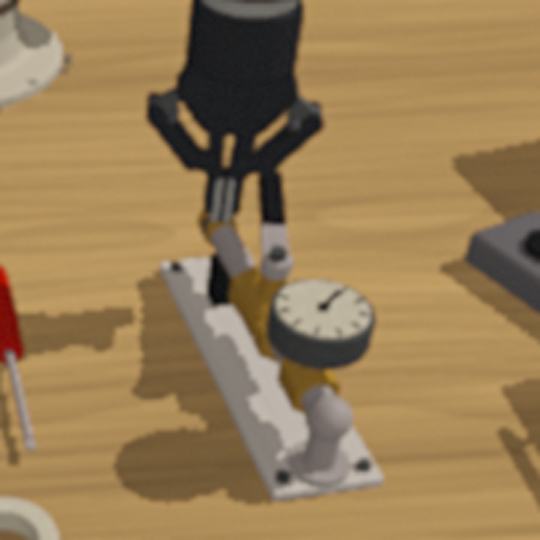

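The crop shows the closed fingers at (222,195), on the pipe side of the black lever at (272,200) and at sleeve height. Pushing along the arc.

```bash
python3 -m jog '0 7 0 0; 0 13 0 0; 0 21 -2 6; 0 30 -3 12; 0 39 -3 18; 0 47 -3 24; 0 56 -1 30; 0 56 -1 30'; python3 - <<'E'
from h import *
from scipy.spatial.transform import Rotation as Ro
o=status.get_obs();R=Ro.from_euler('xyz',o['tcp_rot'],degrees=True).as_matrix();p=o['ee_pos'];print(p,o['wrist_force'])
c=snap('top','pics/t2.png')
im=cv2.imread('pics/t2.png')[140:290,110:260];cv2.imwrite('pics/t2c.png',cv2.resize(im,None,fx=3,fy=3,interpolation=2))
st=np.array([.518,.203]);y0=np.degrees(np.arctan2(R[1,1],R[0,1]))
u=lambda a:np.array([np.cos(np.radians(a)),np.sin(np.radians(a))])
for phi in np.r_[138:95:-6,95.6]:
    C=st+.08*u(phi)-.0235*u(phi-90); d=np.r_[C,p[2]]-p
    print(phi,(1000*R.T@d).round(1),'turn',round(y0-(phi-90),1))
E
```

```text
time: 3.2
ee_pos: [0.4434, 0.2393, 0.0785]
tcp_rot: [82.5, 90.0, 40.5]
wrist_force: [0.1, 0.5, 0.0]
opening: -0.0
[0.44339735 0.23933152 0.07850627] [0.1061911  0.47131986 0.00720849]
138.0 [-0.  -0.6 -0.2] turn 0.0
132.0 [ 0.   7.9 -2.3] turn 6.0
126.0 [ 0.  16.6 -3.4] turn 12.0
120.0 [ 0.  25.3 -3.6] turn 18.0
114.0 [ 0.  34.  -2.9] turn 24.0
108.0 [ 0.  42.6 -1.3] turn 30.0
102.0 [ 0.  50.9  1.2] turn 36.0
96.0 [ 0.  59.   4.6] turn 42.0
95.6 [ 0.  59.5  4.8] turn 42.4
```

View pics/t2c.png

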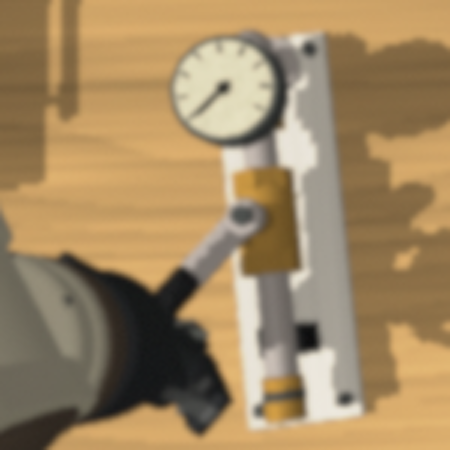

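The top view shows the lever following: it runs from the stem (242,213) to (175,295), about 140° azimuth as planned. Continuing to the stop.

```bash
python3 -m jog '0 7 -2 6; 0 16 -3 12; 0 25 -4 18; 0 34 -3 24; 0 42 -1 30; 0 50 1 36; 0 55 3 40; 0 58 4 42'; python3 - <<'E'
from h import *
o=status.get_obs();print(o['ee_pos'],o['wrist_force'])
c=snap('top','pics/t3.png')
im=cv2.imread('pics/t3.png')[140:290,110:260];cv2.imwrite('pics/t3c.png',cv2.resize(im,None,fx=3,fy=3,interpolation=2))
E
```

```text
time: 4.25
ee_pos: [0.4848, 0.2788, 0.0783]
tcp_rot: [-61.0, 90.0, -145.0]
wrist_force: [-1.3, -1.9, -0.2]
opening: -0.0004
[0.48478062 0.278822   0.07825943] [-1.28119845 -1.8591659  -0.20056843]
```

View pics/t3c.png

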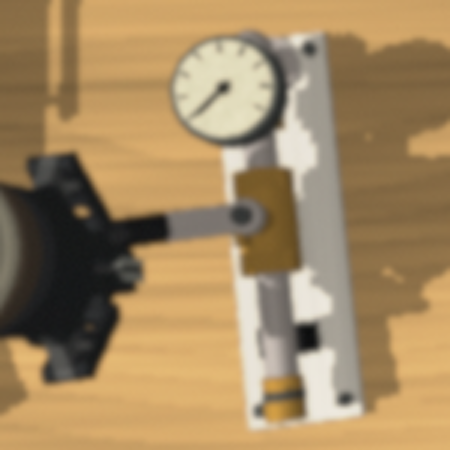

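The lever runs from (242,214) to (120,232), about 98° azimuth against 95.6° when shut. Only a light force shows, so it isn't at the stop yet. Creeping on.

```bash
python3 -m jog '0 0.5 0 0; 0 1 0 0; 0 1.5 0 0; 0 2 0 0; 0 2.5 0 0; 0 3 0 0; 0 3 0 0; 0 3 0 0'
```

```text
time: 5.3
ee_pos: [0.4853, 0.2789, 0.0781]
tcp_rot: [-87.3, 89.7, -171.2]
wrist_force: [-15.4, -2.6, 7.1]
opening: -0.0003
```

The TCP stalled with 15 N against it, well above the 2.5 N friction, so the lever is on its stop. Backing off, lifting and checking.

```bash
python3 -m jog '0 -3 0 0; 0 -10 0 0; 0 -20 0 0; 0 -25 0 0; -20 -25 0 0; -60 -25 0 0; -110 -25 0 0; -150 -25 0 0' && python3 -m jog '0 0 -40 0; 0 0 -90 0; 0 0 -140 0; 0 0 -170 0; 0 0 -180 0; 0 0 -180 0; 0 0 -180 0; 0 0 -180 0'; python3 - <<'E'
from h import *
o=status.get_obs();print(o['ee_pos'],o['wrist_force'],np.abs(o['qd']).max())
snap('top','pics/t4.png')
im=cv2.imread('pics/t4.png')[100:290,90:490];cv2.imwrite('pics/t4c.png',cv2.resize(im,None,fx=2,fy=2,interpolation=2))
E
```

```text
time: 6.3
ee_pos: [0.463, 0.2768, 0.2304]
tcp_rot: [113.4, 89.9, 29.3]
wrist_force: [0.8, 0.1, 0.2]
opening: -0.0002
time: 7.3
ee_pos: [0.4448, 0.4549, 0.2287]
tcp_rot: [120.1, 90.0, 36.0]
wrist_force: [-0.3, -0.0, 0.2]
opening: -0.0004
[0.44477544 0.45488255 0.22874836] [-0.33255376 -0.02225652  0.1554646 ] 0.24620249047358456
```

View pics/t4c.png

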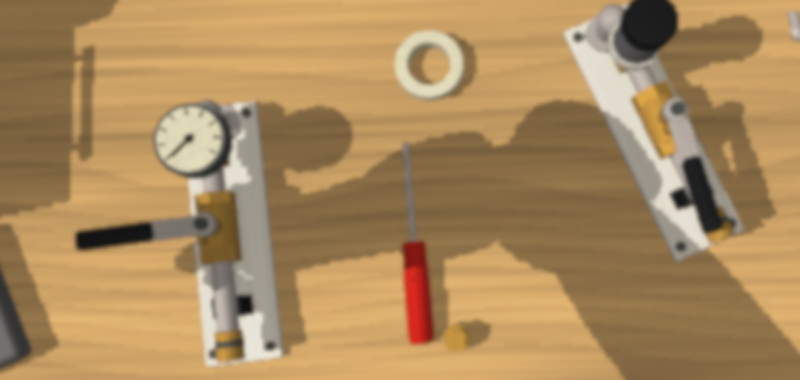

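```bash
python3 - <<'E'
from h import *
f=lambda u,v:ray('top',90+u/2,100+v/2,.1)
n=f(202,223)
for q in((78,241),(113,236)):
    v=f(*q)-n; az=np.degrees(np.arctan2(v[1],v[0])); print(az, np.radians(185.6-az),np.linalg.norm(v))
E
```

```text
96.7065363097591 1.5514836248967323 0.1107740470138031
96.75794486338559 1.550586376372262 0.07954716383063079
```

The lever measures 1.55 rad, which is the stop (1.571) to within measuring error. The filter lever is unchanged and the arm is clear, so I'm handing in.

```bash
python3 -c "
from workcell import bot
print(bot.job_done())"
```

```text
the job is handed in; nothing more can be done
None
```

The gauge line's valve is shut, and I handed the job in at about 7.4 s of the 29 s allowed. I pushed the lever round with the closed fingers until it hit its stop, then backed the arm off clear of everything.

- **At the stop:** the tool stalled with about 15 N of sideways force, well above the lever's 2.5 N friction.
- **Lever angle:** the last top picture gives about 1.55 rad, against 1.571 at the stop and 1.39 required.
- **Filter valve:** the arm never came near it. Its lever looks unmoved in the last picture, judged by eye and not measured.
- **Arm:** its wrist force was near zero after backing off.
- **Disagreement:** the wrist camera showed the lever about 4 px (roughly 4 mm) from where the top camera put it. That made no difference, because I finished by feeling for the stop. No check failed.

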